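# Index the fan sealing press and seal the next fan

### The job

The turntable press on the fan painter's table has just sealed one little fan: push its turntable round counter-clockwise (seen from above) by its brass posts, exactly one station, until it clicks into the next detent with the next unsealed fan under the red die, and take the fingers away. Then twist the red sprung key on top of the press clockwise until you feel it come firmly against its stop (the die bearing on the fan), without forcing it, and let it spring back. Leave the turntable in that detent and the other things on the table where they are.

Things in the scene. Friction and masses are not known exactly. Their poses are not given: they have to be found in the camera images.
- press: grey sealing press fixed to the table. Origin on the table under the turntable's axis; x points to the press column (away from the robot within 0.45 rad), z up. Column 50 x 80 mm, 200 mm high, 160 to 210 mm out along x; its arm, 80 mm wide, reaches back over the turntable to 45 mm from the axis, underside 145 mm above the table; the key sits on the arm's top, the red die hangs under it
- turntable (a joint): angle of the turntable, rad, growing counter-clockwise from above. Detents every 1.257 (72 deg); starts in the detent at 0, the next one is 1.257. Leaving a detent takes about 0.5 N m (4 to 6 N at a post), then less and less until halfway (0.63 rad); past that a sprung roller draws it on into the next detent by itself
- hub (a point): centre of the top face of the turntable, an aluminium disc 270 mm across, top 78 mm above the table; frame turns with it, z up. Five round white fans (68 mm across, 8 mm thick) lie fixed on it, centres 75 mm from the axis, one under the die at each detent; those with a red square mark are already sealed
- post0 (a point): top centre of an upright brass post on the turntable's rim: 16 mm across, 50 mm tall above the turntable (top 128 mm above the table), 115 mm from the axis, midway between two fans; at turntable angle 0 it stands 36 deg counter-clockwise from the press's x axis
- post1 (a point): top centre of an upright brass post on the turntable's rim: 16 mm across, 50 mm tall above the turntable (top 128 mm above the table), 115 mm from the axis, midway between two fans; at turntable angle 0 it stands 108 deg counter-clockwise from the press's x axis
- post2 (a point): top centre of an upright brass post on the turntable's rim: 16 mm across, 50 mm tall above the turntable (top 128 mm above the table), 115 mm from the axis, midway between two fans; at turntable angle 0 it stands 180 deg counter-clockwise from the press's x axis
- post3 (a point): top centre of an upright brass post on the turntable's rim: 16 mm across, 50 mm tall above the turntable (top 128 mm above the table), 115 mm from the axis, midway between two fans; at turntable angle 0 it stands 252 deg counter-clockwise from the press's x axis
- post4 (a point): top centre of an upright brass post on the turntable's rim: 16 mm across, 50 mm tall above the turntable (top 128 mm above the table), 115 mm from the axis, midway between two fans; at turntable angle 0 it stands 324 deg counter-clockwise from the press's x axis
- key_grip (a point): grip point of the red key, a bar 64 x 16 mm, 34 mm tall, on a boss 48 mm across and 8 mm high on a face 80 mm wide tilted 0.52 rad towards the press's -x. Point on the key's axis, 28 mm above the face, 14 mm under the bar's top. z = turning axis, out of the face (0.52 rad from vertical); x along the bar, y across it; frame turns with the key
- key (a joint): key angle, rad: 0 at rest, growing clockwise looking down on it (about minus z of key_grip). Spring return: 0.11 N m at rest plus 0.22 per rad. Its stop is where the die meets the fan, at 0.45 to 0.95 rad, different each time; there torque climbs steeply: 0.2 to 0.6 N m beyond the spring's is firm enough (0.12 seals), 1.2 is forcing it. It moves the die 20 mm per rad
- die: red square die 30 x 30 mm, 11 mm tall, on the ram under the press arm, 75 mm from the turntable's axis; origin at the centre of its underside. Goes straight down as the key turns; screwed more or less far into the ram, so it starts 10 to 18 mm above the fan (fan top 86 mm above the table)
- celadon_pot: bystander, leave alone: pale green lidded ceramic pot, 88 mm across, 80 mm tall; origin at the centre of its underside
- bowl: bystander, leave alone: white ceramic bowl, 104 mm across, 40 mm tall; origin at the centre of its underside
- brush_tin: bystander, leave alone: dark open tin, 110 x 150 x 75 mm; origin at the centre of its underside
- paint_box: bystander, leave alone: paint box with coloured pans, 140 x 210 x 30 mm; origin at the centre of its underside
- glue_jar: bystander, leave alone: clear jar with a red cap, 56 mm across, 85 mm tall; origin at the centre of its underside
- paperweight: bystander, leave alone: brass disc, 60 mm across, 22 mm tall; origin at the centre of its underside
- wash_brush: bystander, leave alone: brush 170 mm long, lying along its x; origin at the centre of its underside

How it is judged:
On the way, in this order (a step that is already met when the one before it is completed fails the run):
1. the turntable rests in the next detent counter-clockwise, with nothing of the robot touching the press and the key not yet turned (value of joint turntable between 1.207 and 1.307 rad and velocity of joint turntable between -0.05 and 0.05 rad/s and contact force between the fingers and press below 0.2 N and value of joint key below 0.08 rad), for 0.2 s.
2. the key is at its stop: the die bears on the fan with more than 6 N, the turntable still in its detent (contact force between die and anything else above 6 N and value of joint turntable between 1.207 and 1.307 rad), for 0.1 s.
At the end, for the whole second after the job is handed in: The turntable rests in the next detent counter-clockwise of its start (joint value 1.257 rad within 0.05 rad), and the key has sprung back (under 0.08 rad) (value of joint turntable between 1.207 and 1.307 rad and velocity of joint turntable between -0.05 and 0.05 rad/s and value of joint key below 0.08 rad); the robot touches nothing.
It fails at once if the turntable is turned beyond the next station (more than 0.5 rad past its detent) or clockwise by more than 0.5 rad (value of joint turntable above 1.757 rad or value of joint turntable below -0.5 rad).
It fails at once if the die is pressed on a fan while the turntable is not in the next detent (contact force between die and anything else above 1 N and not (value of joint turntable between 1.157 and 1.357 rad)).
It fails at once if the key is forced: the die presses on the fan with more than 60 N (contact force between die and anything else above 60 N).
It fails at once if another thing on the table is moved by more than 30 mm (distance of any of celadon_pot, bowl, brush_tin, paint_box, glue_jar, paperweight, wash_brush from where it was at the start of the episode above 0.03 m).
It also fails if it takes over 64 s, if anything falls off the work surface, if the arm or the gripper's body presses on something with over 40 N, if the wrist force passes 120 N, or if a joint passes its speed limit or range.

### The arm

A 7-joint arm with a two-finger parallel gripper is mounted at the origin on the work surface. World frame = base frame: x ahead of the robot, y to its left, z up, the work surface at z = 0. Lengths are in m, angles in rad, forces in N, time in s.
With the tool pointing down it reaches from about 0.425 to 0.925 m from the base axis. Payload 6.8 kg.
Tool frame: the origin (TCP) lies midway between the tips of the shut fingers; the grasp point (between the pads) lies 19 mm behind it; z points along the fingers, y is the line along which they close (so a half turn about z gives the same grasp; the last joint's range is limited). The gripper opens to 85 mm and grips with 20 to 120 N. Pads are 22 mm wide; open, the fingers measure 114 mm over their backs; the gripper's body (76 mm by 85 mm) begins 54 mm behind the grasp point. The pads swing forward as they close: fully open they stand 13 mm farther back than shut.
Start: joints at [-1.282, 0.477, 0.022, 1.555, -0.011, 1.109, -0.083], TCP at [0.261, 0.623, 0.231] pointing down, gripper open.
Joint ranges: [-2.96, 2.96], [-0.34, 2.1], [-1.41, 1.46], [0.24, 2.44], [-1.37, 4.51], [0.17, 1.92], [-2.96, 2.96]. Speed limits (rad/s): [2.39, 2.39, 3.14, 3.14, 3.14, 3.14, 3.14].

### API

Orientations are given as a rotation vector (axis times angle).
In Python, from bench import r gives the robot as it stands. The module is installed in compiled form; this text tells all that it offers.
- The arm moves only by the tool apply_moves, never from a script. Its argument "rows" is a list of rows, each a list of 6 numbers: the shift along the tool's x, y, z scaled (see below), then the turn, a rotation vector about the tool's x, y, z scaled (see below). A call has 1 to 5 rows; each row is the pose to reach, as a shift and turn from the pose commanded when the call began, along the tool's axes at that moment; what a row does not reach only later rows make up. The controller multiplies each number of a shift by 0.25 m and each number of a turn by 90 degrees. A row lasts 1/8 s, in which the tool goes at most 62.5 mm and 10.7 degrees, less where a joint would pass 70% of its speed; a pose out of reach is approached as far as the arm can. A call with a number of a shift or a turn outside -1 to 1 is refused whole. A call with a gripper value outside its range is refused whole. "claw" is the opening, from 0 (shut) to 1 (fully open), set as the call begins (left out, the last holds). The fingers move at their own pace and stop on an object; "newtons" is the grip in N (left out, the last holds). Time passes only in rows, so rows that repeat a pose let the fingers close. It gives the time, the measured TCP pose, the force, the opening and the grip force at its end, in the units of the state.
- r.get_obs(): the state, without advancing time (a new reading comes with each control period).
- r.grab_frame(name): name is "scene" or "top" or "wrist"; returns a dict with "pixels" (400x640x3 uint8, red, green, blue), "intrinsics" (3x3 intrinsics, pixels), "dist" ([k1, k2, p1, p2, k3] as OpenCV has them; the pictures are not rectified), "eye" and "attitude" of the camera in the world. Camera axes: x right, y up, looking along -z (the intrinsics and any distortion apply to the point x, -y, -z); pixel columns grow to the right and rows downward; lengths in m; the calibration is good to about 2 mm. A picture is of the moment at which its call begins. There is no depth.
- r.hand_in(): hands the job in; it is judged then, once.
Trained networks look in a picture, given as the dict that the camera call returned (one of the last four; its "shot" number tells which), for a name from the list of things; names that differ only in an ending like _2 or _b are one class to them, and where a whole thing is asked for, a point or a joint stands for the part that bears it (a point fixed in the world has none). Each returns a list of dicts, best first, with "conf" (0 to 1); they miss things now and then, are a little off and sometimes report something else, mostly with a low value. They report only what shows in the picture. A call takes as long as a camera call.
- r.search_frame(picture, thing): "rect" ([left, top, width, height] in pixels, round what is visible of it).
- r.outline_of(picture, thing): "pixels" (400x640 bool, what is visible of it) and "rect" ([left, top, width, height] in pixels, round what is visible of it).
- r.landmark_of(picture, thing): "point" ([column, row] in pixels: a listed point, or the origin of a listed thing).
The state is a dict: "clock": time; "joints": joint angles; "qvel": joint speeds; "tau": joint torques, N m; "tcp_pos": TCP position; "orientation": TCP orientation; "contact_force": force on the tool from outside, world axes, zero at the start; "moment": the same for the moment, N m; "grip_width": finger opening in m; "gripper_force": force on a finger pad.
Only numpy, scipy, OpenCV 4.12 (cv2) and the standard library are available. Lean on these libraries where they do the work, as an engineer would, in place of code of your own. Each camera call takes 0.05 s, during which the arm holds its last target. There are 200 camera calls.

## Working session

There is one attempt and no reset: what is moved stays moved. The work goes in short steps, Python scripts to look and compute and a tool call to move; the robot and the scene stay as the last step left them, time stands still between calls to the robot, and variables do not carry over. Pictures are saved under pics/ and viewed, at most 10 in all, crops included, and the job is handed in when it is done.

Besides the shell and the picture viewer there is one more tool, called after "Emit:" by a JSON object that holds its "method" and its "body", one argument or row to a line. apply_moves: Moves the arm, as the interface text tells. Its arguments: {"type":"object","properties":{"rows":{"type":"array","items":{"type":"array","items":{"type":"number"}}},"claw":{"type":"number"},"newtons":{"type":"number"}},"required":["rows"]}

```bash
mkdir -p pics; cat > h.py <<'E'
import numpy as np, cv2
from scipy.spatial.transform import Rotation as R
from bench import r
def att(c):
    a=np.array(c["attitude"],float)
    return a if a.shape==(3,3) else (R.from_rotvec(a).as_matrix() if a.size==3 else R.from_quat(a).as_matrix())
def ray(c,p):
    u=cv2.undistortPoints(np.array([[p]],float),np.array(c["intrinsics"],float),np.array(c["dist"],float))[0,0]
    d=att(c)@np.array([u[0],-u[1],-1.0]); return np.array(c["eye"],float),d
def atz(c,p,z):
    e,d=ray(c,p); return e+d*(z-e[2])/d[2]
def proj(c,P):
    q=(np.atleast_2d(P)-np.array(c["eye"]))@att(c); q=q*[1,-1,-1]
    return cv2.projectPoints(q,np.zeros(3),np.zeros(3),np.array(c["intrinsics"],float),np.array(c["dist"],float))[0][:,0]
def save(c,n): cv2.imwrite(f"pics/{n}.png",cv2.cvtColor(c["pixels"],cv2.COLOR_RGB2BGR))
E
python3 - <<'E'
from h import *
o=r.get_obs(); print({k:np.round(v,3) for k,v in o.items()})
zs=dict(hub=.078,post0=.128,post1=.128,post2=.128,post3=.128,post4=.128,key_grip=None,die=.1)
for n in ["scene","top","wrist"]:
    c=r.grab_frame(n); save(c,n+"0"); print(n,np.round(c["eye"],3),np.shape(c["attitude"]),c["attitude"] )
    for k,z in zs.items():
        for l in r.landmark_of(c,k)[:2]:
            print(n,k,np.round(l["point"],1),round(l["conf"],2),np.round(atz(c,l["point"],z),3) if z else "")
E
```

```text
{'clock': np.float64(0.0), 'joints': array([-1.282,  0.478,  0.022,  1.556, -0.011,  1.109, -0.083]), 'qvel': array([-0.   , -0.001,  0.002, -0.   , -0.   ,  0.   , -0.001]), 'tau': array([-1.0000e-03, -5.9646e+01,  1.6080e+00, -2.8120e+01,  1.2000e-02,
        9.0000e-03, -0.0000e+00]), 'tcp_pos': array([0.261, 0.622, 0.23 ]), 'orientation': array([-6.19e-01, -3.08e+00,  3.00e-03]), 'contact_force': array([-0.792,  0.411,  0.518]), 'moment': array([-0.01 ,  0.029,  0.02 ]), 'gripper_force': np.float64(0.0), 'grip_width': np.float64(0.086)}
scene [ 1.294 -0.554  0.958] (3,) [0.80513017 0.41609205 0.92924573]
scene hub [337.6 219. ] 0.93 [0.555 0.009 0.078]
scene post0 [338.6 233.4] 0.88 [ 0.648 -0.055  0.128]
scene post0 [304.1 216.5] 0.86 [ 0.535 -0.101  0.128]
scene post1 [338.6 233.4] 0.88 [ 0.648 -0.055  0.128]
scene post1 [304.1 216.5] 0.86 [ 0.535 -0.101  0.128]
scene post2 [338.6 233.4] 0.88 [ 0.648 -0.055  0.128]
scene post2 [304.1 216.5] 0.86 [ 0.535 -0.101  0.128]
scene post3 [338.6 233.4] 0.88 [ 0.648 -0.055  0.128]
scene post3 [304.1 216.5] 0.86 [ 0.535 -0.101  0.128]
sce
[... 294 characters left out ...]
1.56732372]
top hub [312.3 197.1] 0.97 [ 0.562 -0.005  0.078]
top post0 [284.3 157.7] 0.92 [0.658 0.068 0.128]
top post0 [266.  208.5] 0.87 [0.522 0.113 0.128]
top post1 [284.3 157.7] 0.92 [0.658 0.068 0.128]
top post1 [266.  208.5] 0.87 [0.522 0.113 0.128]
top post2 [284.3 157.7] 0.92 [0.658 0.068 0.128]
top post2 [266.  208.5] 0.87 [0.522 0.113 0.128]
top post3 [284.3 157.7] 0.92 [0.658 0.068 0.128]
top post3 [266.  208.5] 0.87 [0.522 0.113 0.128]
top post4 [284.3 157.7] 0.92 [0.658 0.068 0.128]
top post4 [266.  208.5] 0.87 [0.522 0.113 0.128]
top key_grip [308.2 160.4] 0.78 
top die [306.8 198.4] 0.61 [0.554 0.009 0.1  ]
wrist [0.196 0.65  0.374] (3,) [-0.24636127 -0.16493912  1.16511634]
```

```bash
python3 - <<'E'
from h import *
P=[]
for n in ["top","scene"]:
    c=r.grab_frame(n); cv2.imwrite(f"pics/{n}1.png",cv2.resize(cv2.cvtColor(c["pixels"][90:330,150:470],cv2.COLOR_RGB2BGR),None,fx=2.5,fy=2.5,interpolation=cv2.INTER_CUBIC))
    for l in r.landmark_of(c,"post0"): print(n,np.round(l["point"],1),round(l["conf"],2),np.round(atz(c,l["point"],.128),3))
    for k,z in dict(celadon_pot=.0,bowl=0,brush_tin=0,paint_box=0,glue_jar=0,paperweight=0,wash_brush=0).items():
        for l in r.landmark_of(c,k)[:1]: print(n,k,np.round(l["point"]),round(l["conf"],2),np.round(atz(c,l["point"],z),3))
E
```

```text
top [281.2 157.9] 0.67 [0.657 0.076 0.128]
top [264.5 210.7] 0.67 [0.516 0.117 0.128]
top [346.7 207.1] 0.61 [ 0.525 -0.094  0.128]
top [331.6 159.3] 0.61 [ 0.653 -0.057  0.128]
top [309.1 239.7] 0.57 [0.442 0.002 0.128]
top celadon_pot [200. 155.] 0.68 [0.708 0.334 0.   ]
top bowl [178. 208.] 0.9 [0.547 0.388 0.   ]
top brush_tin [445. 169.] 0.77 [ 0.663 -0.4    0.   ]
top paint_box [455. 263.] 0.7 [ 0.385 -0.411  0.   ]
top glue_jar [184. 266.] 0.95 [0.379 0.361 0.   ]
top paperweight [226. 293.] 0.72 [0.305 0.239 0.   ]
top wash_brush [390. 280.] 0.94 [ 0.339 -0.222  0.   ]
scene [316.5 191. ] 0.83 [ 0.454 -0.005  0.128]
scene [337.7 235.7] 0.83 [ 0.654 -0.062  0.128]
scene [302.3 216.8] 0.82 [ 0.533 -0.107  0.128]
scene celadon_pot [442. 228.] 0.62 [ 0.716  0.333 -0.   ]
scene bowl [418. 196.] 0.58 [0.547 0.382 0.   ]
scene brush_tin [235. 315.] 0.8 [ 0.65  -0.395 -0.   ]
scene paint_box [198. 253.] 0.81 [ 0.383 -0.401  0.   ]
scene glue_jar [386. 173.] 0.75 [0.38  0.371 0.   ]
scene paperweight [345. 175.] 0.45 [0.301 0.228 0.   ]
scene wash_brush [245. 222.] 0.58 [ 0.335 -0.215  0.   ]
```

View pics/top1.png

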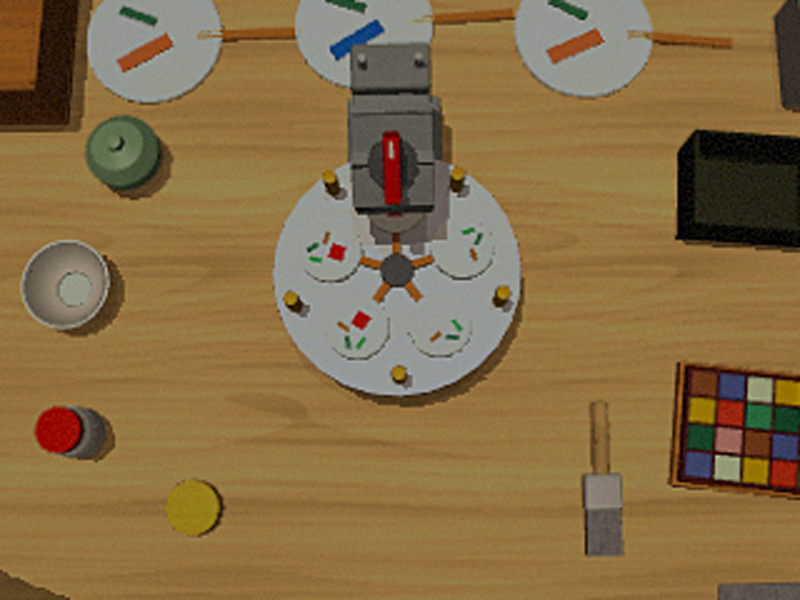

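View pics/scene1.png

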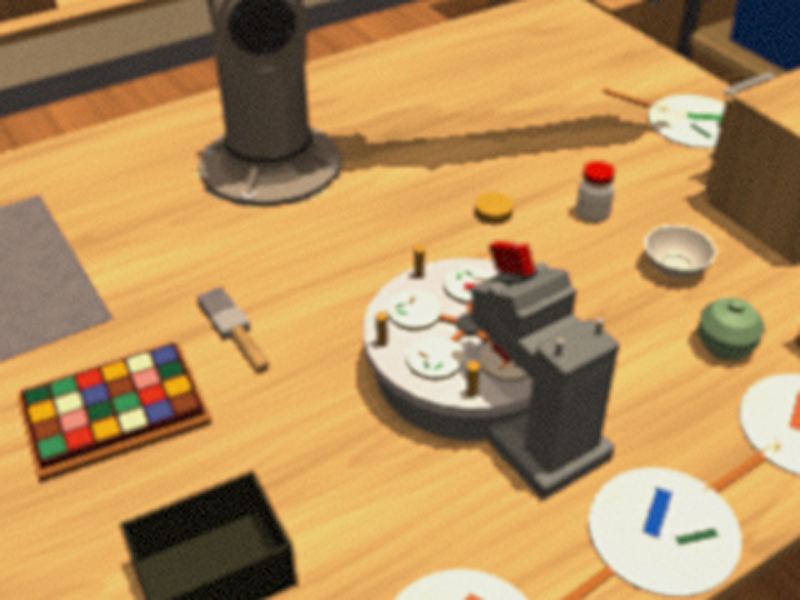

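The top view shows the press column pointing away from the robot. The posts are at crop pixels (331,182), (458,180), (293,300), (502,296) and (400,375), the hub is at (397,270), and the key bar is near (392,168), roughly along the press x. The scene view shows the unsealed fans on the −y side and clear space around post2. Next I'll fit the press pose.

```bash
cat > fit.py <<'E'
from h import *
from scipy.optimize import least_squares
def model(p,th=0):
    a=p[2]+th+np.deg2rad([36,108,180,252,324])
    return np.c_[p[0]+.115*np.cos(a),p[1]+.115*np.sin(a),np.full(5,.128)]
def observe(names=("top","scene","top","scene")):
    O=[]
    for n in names:
        c=r.grab_frame(n)
        O.append((c,"post",[l["point"] for l in r.landmark_of(c,"post0") if l["conf"]>.4]))
        O.append((c,"hub",[l["point"] for l in r.landmark_of(c,"hub")[:1]]))
        k=r.landmark_of(c,"key_grip")[:1]; O.append((c,"key",[l["point"] for l in k]))
    return O
def fit(O,p0=(.56,0,0.)):
    def res(p):
        e=[]
        for c,k,pts in O:
            if k=="key": continue
            M=proj(c,model(p)) if k=="post" else proj(c,[[p[0],p[1],.078]])
            for q in pts:
                d=M-q; e+=list(d[np.argmin((d**2).sum(1))])
        return e
    s=least_squares(res,p0,loss="soft_l1"); return s.x,np.array(res(s.x)).reshape(-1,2)
E
python3 - <<'E'
from fit import *
O=observe(); p,e=fit(O); print(np.round(p,4)); print(np.round(e,1).tolist())
# key grip triangulation
A=[];b=[]
for c,k,pts in O:
    if k=="key":
        for q in pts:
            o,d=ray(c,q); d/=np.linalg.norm(d); M=np.eye(3)-np.outer(d,d); A.append(M); b.append(M@o)
P=np.linalg.lstsq(np.vstack(A),np.hstack(b),rcond=None)[0]
print("key",P, R.from_euler('z',-p[2]).apply(P-[p[0],p[1],0]), [np.linalg.norm(M@P-bb) for M,bb in zip(A,b)])
# brass blob centroids in top
c=O[0][0]; im=c["pixels"].astype(int); 
ks=[o for o in O if o[1]=="key"]; print([np.round(q,1) for o in ks for q in o[2]])
d=cv2.resize(cv2.cvtColor(c["pixels"],cv2.COLOR_RGB2BGR)[130:260,240:380],None,fx=4,fy=4,interpolation=cv2.INTER_CUBIC)
for q in proj(c,np.vstack([model(p),[[p[0],p[1],.078]],P[None]])): cv2.circle(d,tuple(int(v) for v in (q-[240,130])*4+2),2,(255,0,255),-1)
cv2.imwrite("pics/fit.png",d)
E
```

```text
[0.5602 0.0025 0.0058]
[[2.0, 0.7], [3.3, -2.7], [1.0, 0.2], [-0.4, 0.3], [-36.9, -76.2], [1.1, -0.4], [0.6, 36.9], [-3.2, 0.5], [-1.2, -1.6], [2.8, -0.9], [-0.1, -0.8], [103.1, -96.3], [-1.0, 0.3], [2.9, 1.1], [0.1, -2.4], [4.5, -3.1], [-0.3, -0.7], [-102.7, -56.3], [1.4, 0.6], [-0.2, -1.5], [0.6, -1.6], [0.7, -1.9], [-0.7, 2.4]]
key [0.62213427 0.00613604 0.23808025] [0.06197457 0.0032791  0.23808025] [np.float64(0.007064568487638428), np.float64(0.00338630427752911), np.float64(0.008480378560560135), np.float64(0.012309592498111628)]
[array([309.4, 159.3]), array([354. , 191.2]), array([309.8, 159.8]), array([357.3, 191.4])]
```

View pics/fit.png

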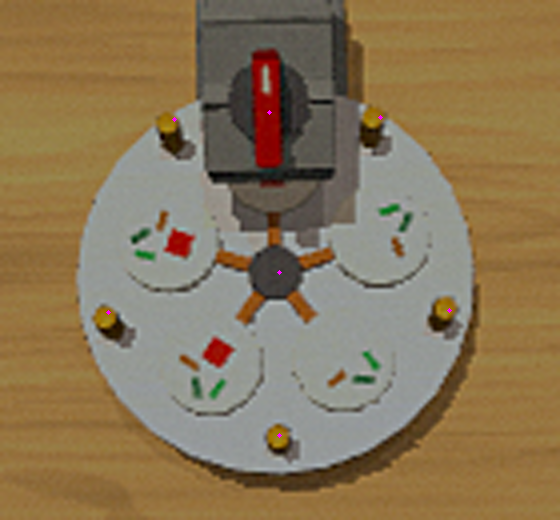

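The fitted markers sit on the posts and hub to about 1 px (≤3 mm), with the press at (0.560, 0.0025) and yaw about 0.006. I'll plan the push on post2 from its +y side.

```bash
cat > plan.py <<'E'
from h import *
def row(T,Rt,o=None,base=None):
    o=o or r.get_obs(); p,R0=base if base else (np.array(o["tcp_pos"]),R.from_rotvec(o["orientation"]))
    s=R0.inv().apply(np.array(T)-p)/.25; w=(R0.inv()*Rt).as_rotvec()/(np.pi/2)
    return np.round(np.r_[s,w],4).tolist()
def down(az): # tool z down, tool y at azimuth az
    y=np.array([np.cos(az),np.sin(az),0]); z=np.array([0,0,-1.]); return R.from_matrix(np.c_[np.cross(y,z),y,z])
H=np.array([.5602,.0025]); YAW=.0058
def polar(rad,deg,z): a=np.deg2rad(deg)+YAW; return [H[0]+rad*np.cos(a),H[1]+rad*np.sin(a),z]
E
python3 - <<'E'
from plan import *
off=np.rad2deg(.045/.115)
# lift/travel in halves
T1=polar(.117,180-off,.235); print(T1)
o=r.get_obs(); M=.55*np.array(o["tcp_pos"])+.45*np.array(T1)
print(row(M,down(np.deg2rad(80))))
print(row(T1,down(np.deg2rad(90)),base=(M,down(np.deg2rad(80)))))
E
```

```text
[np.float64(0.4517867584222785), np.float64(0.04649510257529346), 0.235]
[-0.7177, -0.8235, -0.0066, 0.0, 0.0, -0.1415]
[-0.6337, -1.1752, -0.0081, 0.0, 0.0, -0.1111]
```

Emit:
{"method": "apply_moves", "body": {
  "rows": [
    [-0.72,-0.82,0,0,0,-0.14],
    [-0.72,-0.82,0,0,0,-0.14],
    [-0.72,-0.82,0,0,0,-0.14],
    [-0.72,-0.82,0,0,0,-0.14],
    [-0.72,-0.82,0,0,0,-0.14]
  ],
  "claw": 0
}}

```text
clock: 3.68
tcp_pos: [0.3492, 0.3598, 0.2315]
orientation: [0.285, 3.128, -0.001]
contact_force: [0.2, 0.4, -0.2]
grip_width: -0.0
gripper_force: 0.0
```

```bash
python3 - <<'E'
from plan import *
o=r.get_obs();print(o["clock"],o["tcp_pos"],o["grip_width"])
x,y,_=polar(.115,180,0)
print(row([x,y+.05,.235],down(np.pi/2)))
E
```

```text
3.675 [0.34922012 0.35980734 0.2315044 ] -2.6591361130865707e-05
[-0.6005, -1.1421, -0.0127, -0.0005, 0.0003, -0.1158]
```

Emit:
{"method": "apply_moves", "body": {
  "rows": [
    [-0.5,-1.0,0,0,0,-0.1],
    [-0.5,-1.0,0,0,0,-0.1],
    [-0.5,-1.0,0,0,0,-0.1],
    [-0.5,-1.0,0,0,0,-0.1],
    [-0.5,-1.0,0,0,0,-0.1]
  ]
}}

```text
clock: 4.3
tcp_pos: [0.4273, 0.0923, 0.2317]
orientation: [0.038, 3.141, 0.0]
contact_force: [-0.3, -0.4, -0.3]
grip_width: 0.0004
gripper_force: 0.0
```

```bash
python3 - <<'E'
from plan import *
x,y,_=polar(.115,180,0)
print(row([x,y+.05,.235],down(np.pi/2)),row([x,y+.05,.1],down(np.pi/2)))
c=r.grab_frame("wrist");q=[l for l in r.landmark_of(c,"post2")]
for l in q: print(np.round(l["point"]),round(l["conf"],2),np.round(atz(c,l["point"],.128),4))
from fit import model
print(model([*H,YAW]))
for l in r.landmark_of(c,"hub")[:1]: print("hub",l["conf"],atz(c,l["point"],.078))
save(c,"w1")
E
```

```text
[-0.0757, -0.16, -0.0133, 0.0, 0.0005, -0.0155] [-0.0753, -0.1601, 0.5267, 0.0, 0.0005, -0.0155]
[ 93. 317.] 0.91 [ 0.5251 -0.1007  0.128 ]
[207. 224.] 0.76 [0.4446 0.0071 0.128 ]
[[ 0.65284334  0.07063378  0.128     ]
 [ 0.52402929  0.11166355  0.128     ]
 [ 0.44520193  0.001833    0.128     ]
 [ 0.52529799 -0.10707577  0.128     ]
 [ 0.65362744 -0.06455456  0.128     ]]
```

View pics/w1.png

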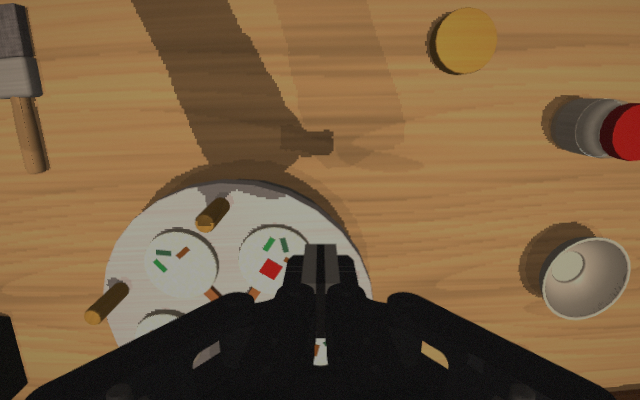

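The wrist view shows the post tops at (207,224) and (93,317). That agrees with the fit but puts y about 5 mm higher. I'll go beside post2 and descend.

Emit:
{"method": "apply_moves", "body": {
  "rows": [
    [-0.07,-0.14,0,0,0,-0.016],
    [-0.07,-0.14,0.2,0,0,-0.016],
    [-0.07,-0.14,0.4,0,0,-0.016],
    [-0.07,-0.14,0.52,0,0,-0.016],
    [-0.07,-0.14,0.52,0,0,-0.016]
  ]
}}

```text
clock: 5.08
tcp_pos: [0.4418, 0.0614, 0.0997]
orientation: [0.012, -3.137, 0.002]
contact_force: [-0.4, -0.7, 0.7]
grip_width: -0.0001
gripper_force: 0.0
```

```bash
python3 - <<'E'
from plan import *
H=np.array([.560,.005])
def at(th,d,rad=.115):
    a=np.pi+YAW+th; c,s=np.cos(a),np.sin(a); t=np.array([-s,c])
    return [*(H+rad*np.array([c,s])-d*t),.1]
o=r.get_obs();b=(np.array(o["tcp_pos"]),R.from_rotvec(o["orientation"]));print(b[0],o["contact_force"])
for th,d in [(0,.030),(0,.025),(0.05,.0225),(.15,.0225),(.25,.0225),(.35,.0225),(.45,.0225),(.55,.0225),(.65,.0225),(.75,.0225),(.85,.0225)]:
    print(th,d,row(at(th,d),down(np.pi/2+th),base=b))
E
```

```text
[0.44177115 0.06142523 0.09968071] [-0.42158126 -0.74229686  0.66405823]
0 0.03 [-0.0114, -0.1085, -0.0012, -0.0007, -0.0029, 0.0047]
0 0.025 [-0.0114, -0.1285, -0.0012, -0.0007, -0.0029, 0.0047]
0.05 0.0225 [-0.0074, -0.1616, -0.0011, -0.0007, -0.0029, -0.0271]
0.15 0.0225 [-0.003, -0.2082, -0.0011, -0.0005, -0.003, -0.0908]
0.25 0.0225 [-0.0032, -0.2551, -0.001, -0.0004, -0.003, -0.1545]
0.35 0.0225 [-0.0082, -0.3016, -0.001, -0.0002, -0.003, -0.2181]
0.45 0.0225 [-0.0177, -0.3475, -0.001, -0.0001, -0.003, -0.2818]
0.55 0.0225 [-0.0318, -0.3922, -0.001, 0.0001, -0.003, -0.3455]
0.65 0.0225 [-0.0503, -0.4353, -0.001, 0.0002, -0.0031, -0.4091]
0.75 0.0225 [-0.0729, -0.4763, -0.0011, 0.0004, -0.0031, -0.4728]
0.85 0.0225 [-0.0996, -0.5148, -0.0011, 0.0005, -0.0031, -0.5364]
```

Emit:
{"method": "apply_moves", "body": {
  "rows": [
    [-0.011,-0.12,0,0,0,0],
    [-0.0074,-0.16,0,0,0,-0.027],
    [-0.004,-0.19,0,0,0,-0.065],
    [-0.003,-0.22,0,0,0,-0.11],
    [-0.003,-0.255,0,0,0,-0.155]
  ]
}}

```text
clock: 5.7
tcp_pos: [0.4461, -0.0005, 0.1029]
orientation: [-0.398, 3.113, 0.003]
contact_force: [2.1, 6.4, -3.7]
grip_width: 0.0
gripper_force: 2.7
```

```bash
python3 - <<'E'
from plan import *
H=np.array([.560,.005])
def at(th,d,rad=.115):
    a=np.pi+YAW+th; c,s=np.cos(a),np.sin(a); t=np.array([-s,c])
    return [*(H+rad*np.array([c,s])-d*t),.1]
o=r.get_obs();b=(np.array(o["tcp_pos"]),R.from_rotvec(o["orientation"]));print(b[0],o["contact_force"])
c=r.grab_frame("top")
d=cv2.resize(cv2.cvtColor(c["pixels"],cv2.COLOR_RGB2BGR)[110:280,220:400],None,fx=3,fy=3,interpolation=cv2.INTER_CUBIC); cv2.imwrite("pics/push1.png",d)
for th in [.25,.35,.45,.55,.65,.75,.85]:
    print(th,row(at(th,.0225),down(np.pi/2+th),base=b))
E
```

```text
[ 0.44607337 -0.00053222  0.10292301] [ 2.13533005  6.42037998 -3.73031997]
0.25 [0.0136, -0.0039, 0.0116, 0.0011, 0.0023, 0.0027]
0.35 [0.0202, -0.0503, 0.0115, 0.001, 0.0024, -0.061]
0.45 [0.0221, -0.0971, 0.0114, 0.0009, 0.0024, -0.1246]
0.55 [0.0194, -0.1439, 0.0114, 0.0008, 0.0025, -0.1883]
0.65 [0.012, -0.1902, 0.0113, 0.0007, 0.0025, -0.252]
0.75 [0.0, -0.2355, 0.0113, 0.0005, 0.0026, -0.3156]
0.85 [-0.0164, -0.2793, 0.0113, 0.0004, 0.0026, -0.3793]
```

View pics/push1.png

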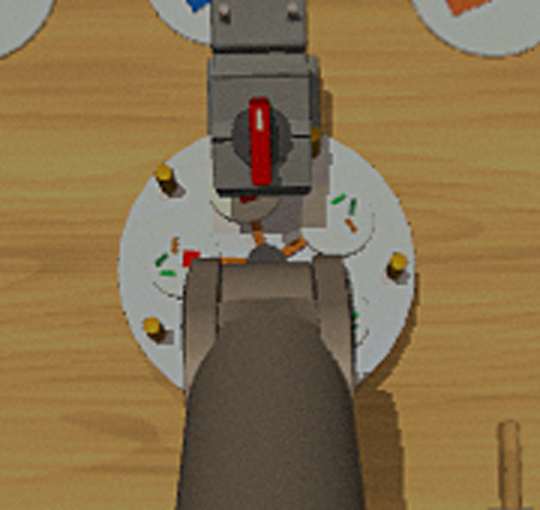

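The picture shows post2 being carried: the table has turned about 0.2 rad, with the other posts moved counter-clockwise. I'll carry on past halfway.

Emit:
{"method": "apply_moves", "body": {
  "rows": [
    [0.0066,-0.046,0,0,0,-0.064],
    [0.0085,-0.093,0,0,0,-0.127],
    [0.006,-0.14,0,0,0,-0.19],
    [-0.0016,-0.186,0,0,0,-0.255],
    [-0.0136,-0.232,0,0,0,-0.318]
  ]
}}

```text
clock: 6.38
tcp_pos: [0.4635, -0.0575, 0.103]
orientation: [-1.153, 2.92, -0.0]
contact_force: [-0.4, 2.1, -0.2]
grip_width: 0.0002
gripper_force: 0.6
```

```bash
python3 - <<'E'
from plan import *
o=r.get_obs();print(o["tcp_pos"],o["orientation"],o["contact_force"])
for n in ["top","scene"]:
    c=r.grab_frame(n)
    for l in r.landmark_of(c,"post2"):
        P=atz(c,l["point"],.128); d=P[:2]-[.56,.004]; print(n,round(l["conf"],2),np.round(P,3),"r",np.round(np.hypot(*d),3),"ang mod72",np.round((np.rad2deg(np.arctan2(d[1],d[0])-YAW)-36)%72,1))
E
```

```text
[ 0.4635372  -0.05754777  0.10295509] [-1.15309796e+00  2.91958926e+00 -2.45160248e-04] [-0.40427519  2.0869435  -0.1684518 ]
top 0.82 [0.583 0.126 0.128] r 0.124 ang mod72 43.0
top 0.7 [0.452 0.061 0.128] r 0.122 ang mod72 43.9
top 0.58 [0.671 0.022 0.128] r 0.112 ang mod72 44.7
top 0.55 [ 0.606 -0.098  0.128] r 0.112 ang mod72 42.0
scene 0.98 [0.671 0.029 0.128] r 0.114 ang mod72 48.3
scene 0.7 [ 0.492 -0.081  0.128] r 0.108 ang mod72 51.1
scene 0.69 [ 0.507 -0.423  0.128] r 0.431 ang mod72 10.6
scene 0.65 [ 0.625 -0.096  0.128] r 0.119 ang mod72 50.6
scene 0.62 [0.446 0.055 0.128] r 0.125 ang mod72 47.7
```

The table is past halfway and moving on by itself. I'll back away and lift.

Emit:
{"method": "apply_moves", "body": {
  "rows": [
    [0,0.06,0,0,0,0],
    [0,0.06,-0.2,0,0,0.05],
    [0,0.06,-0.45,0,0,0.15],
    [0,0.06,-0.7,0,0,0.25],
    [0,0.06,-0.8,0,0,0.32]
  ],
  "claw": 1
}}

```text
clock: 7.2
tcp_pos: [0.4524, -0.0464, 0.3049]
orientation: [-0.378, 3.113, 0.001]
contact_force: [0.5, 0.3, -1.2]
grip_width: 0.0855
gripper_force: 0.0
```

```bash
python3 - <<'E'
from plan import *
o=r.get_obs();print(o["clock"],o["tcp_pos"],o["orientation"],o["contact_force"])
A=[];b=[]
for n in ["top","scene","wrist"]:
    c=r.grab_frame(n); 
    if n=="wrist": save(c,"w2")
    for l in r.landmark_of(c,"post2"):
        P=atz(c,l["point"],.128); d=P[:2]-[.56,.004]; print(n,round(l["conf"],2),np.round(P,3),"r",np.round(np.hypot(*d),3),"ang mod72",np.round((np.rad2deg(np.arctan2(d[1],d[0])-YAW)-36)%72,1))
    for l in r.landmark_of(c,"key_grip")[:1]: print("key",n,l["point"],round(l["conf"],2),atz(c,l["point"],.22),atz(c,l["point"],.24))
E
```

```text
7.2 [ 0.45239376 -0.04644966  0.30494027] [-3.77940024e-01  3.11341054e+00  5.77902937e-04] [ 0.52043912  0.31110075 -1.23645248]
top 0.73 [0.651 0.073 0.128] r 0.114 ang mod72 0.8
top 0.69 [0.525 0.112 0.128] r 0.114 ang mod72 71.4
top 0.68 [0.433 0.006 0.128] r 0.127 ang mod72 70.6
top 0.59 [ 0.65  -0.061  0.128] r 0.111 ang mod72 0.0
top 0.23 [ 0.535 -0.     0.128] r 0.025 ang mod72 9.8
key top [308.5, 159.1] 0.73 [0.62443974 0.00251019 0.22      ] [0.61813978 0.00216675 0.24      ]
scene 0.79 [ 0.528 -0.099  0.128] r 0.108 ang mod72 0.3
scene 0.71 [ 0.655 -0.064  0.128] r 0.117 ang mod72 0.4
scene 0.63 [ 0.443 -0.002  0.128] r 0.117 ang mod72 2.8
scene 0.54 [0.505 0.242 0.128] r 0.245 ang mod72 66.6
key scene [354.1, 191.1] 0.61 [0.60502841 0.02474122 0.22      ] [0.62369652 0.00904448 0.24      ]
wrist 0.97 [0.647 0.075 0.128] r 0.112 ang mod72 2.9
wrist 0.76 [0.447 0.007 0.128] r 0.113 ang mod72 70.2
wrist 0.58 [ 0.527 -0.1    0.128] r 0.109 ang mod72 0.3
key wrist [266.3, 355.3] 0.71 [ 0.575152   -0.05796136  0.22      ] [ 0.55790209 -0.05852433  0.24      ]
```

View pics/w2.png

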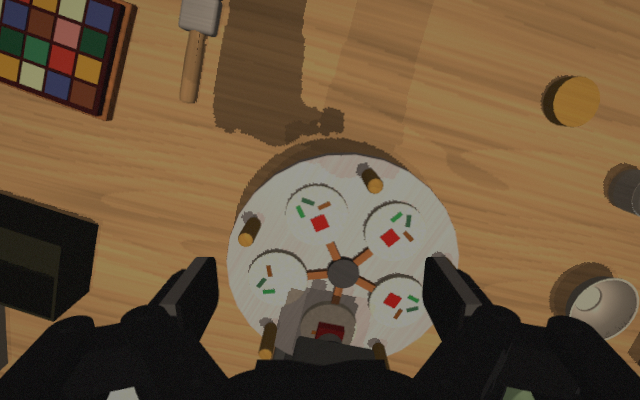

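The wrist view shows three red-marked fans near (320,223), (390,237) and (392,300). The table has stepped one station, with the posts back on the detent pattern. Next I'll move to a tilted standoff above the key.

```bash
cat >> plan.py <<'E'
def grip(K,yaw=YAW,key=0.,lift=0.,tilt=.52):
    """TCP pose with grasp point lift above K along key axis, turned clockwise by key"""
    B=R.from_euler('z',yaw)*R.from_euler('y',-tilt)*R.from_euler('z',-key)  # key frame
    Rt=B*R.from_matrix(np.array([[-1,0,0],[0,1,0],[0,0,-1.]]))
    return np.array(K)+B.apply([0,0,lift-.019]),Rt
E
python3 - <<'E'
from plan import *
print(grip([.622,.005,.238],lift=.1)[0]); print(row(*grip([.622,.005,.238],lift=.1)))
E
```

```text
[0.58175339 0.00476657 0.30829335]
[-0.5574, 0.0756, -0.0344, 0.0398, -0.3311, 0.1495]
```

Emit:
{"method": "apply_moves", "body": {
  "rows": [
    [-0.15,0.03,-0.15,0.02,-0.1,0.1],
    [-0.4,0.07,-0.15,0.04,-0.22,0.15],
    [-0.557,0.076,-0.034,0.04,-0.331,0.15],
    [-0.557,0.076,-0.034,0.04,-0.331,0.15],
    [-0.557,0.076,-0.034,0.04,-0.331,0.15]
  ]
}}

```text
clock: 8.28
tcp_pos: [0.581, 0.0045, 0.3079]
orientation: [-0.007, 2.623, 0.001]
contact_force: [0.0, 0.9, 0.8]
grip_width: 0.0855
gripper_force: 0.0
```

```bash
python3 - <<'E'
from plan import *
o=r.get_obs();print(o["clock"],o["tcp_pos"],o["orientation"],o["contact_force"],o["joints"])
K=np.array([.622,.005,.238])
c=r.grab_frame("wrist")
pts=[]
B=R.from_euler('z',YAW)*R.from_euler('y',-.52)
bar=np.array([[sx*.032,sy*.008,.014] for sx,sy in [(1,1),(1,-1),(-1,-1),(-1,1)]])
pr=proj(c,np.vstack([K,K+B.apply(bar)])); print("pred",np.round(pr,1))
for l in r.landmark_of(c,"key_grip")[:2]: print("net",l)
im=cv2.cvtColor(c["pixels"],cv2.COLOR_RGB2BGR); hsv=cv2.cvtColor(im,cv2.COLOR_BGR2HSV)
for q in pr: cv2.circle(im,tuple(int(round(v)) for v in q),2,(255,255,0),-1)
cv2.imwrite("pics/w3.png",im)
E
```

```text
8.275 [0.5810496  0.00449992 0.30785926] [-6.56170224e-03  2.62293921e+00  8.51793850e-04] [0.00516744 0.88916429 0.79908642] [-0.30199992  0.00223811  0.14458774  2.09411643  0.14844331  0.53656262
  1.31035411]
pred [[320.2 209.4]
 [332.5 262.1]
 [308.2 262.1]
 [307.  166.1]
 [333.3 166.1]]
net {'point': [326.5, 213.6], 'conf': 0.97}
```

View pics/w3.png

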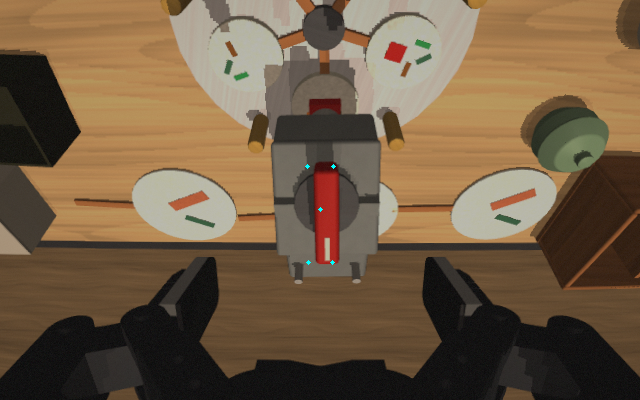

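The wrist view shows the red bar at columns 316–338 and rows 167–262. The prediction is about 7 px left of it, and length and yaw match. I'll measure it properly with a mask.

```bash
python3 - <<'E'
from plan import *
from scipy.optimize import least_squares
c=r.grab_frame("wrist"); p=c["pixels"].astype(int)
m=((p[...,0]>150)&(p[...,1]<60)&(p[...,2]<60)).astype(np.uint8); m[:150]=0;m[280:]=0;m[:,:290]=0;m[:,360:]=0
for y in (175,190,205,220,235,250,258): 
    x=np.flatnonzero(m[y]); print(y,x.min(),x.max())
ys=np.flatnonzero(m[:,320:334].sum(1)>5); print(ys.min(),ys.max())
for n in (c,r.grab_frame("wrist")): print([ (l["point"],round(l["conf"],2)) for l in r.landmark_of(n,"key_grip")[:1]])
E
```

```text
175 317 336
190 318 336
205 318 336
220 318 336
235 318 336
250 318 336
258 318 336
170 259
[([326.6, 212.6], 0.66)]
[([325.6, 208.8], 0.84)]
```

```bash
python3 - <<'E'
from plan import *
K=[.622,.0094,.238]
print(row(*grip(K,lift=.03)),row(*grip(K,lift=.006)))
E
```

```text
[0.0092, 0.0188, 0.2851, -0.0004, 0.002, -0.001] [0.0095, 0.0189, 0.3811, -0.0004, 0.002, -0.001]
```

Emit:
{"method": "apply_moves", "body": {
  "rows": [
    [0.009,0.019,0.1,0,0,0],
    [0.009,0.019,0.22,0,0,0],
    [0.009,0.019,0.32,0,0,0],
    [0.009,0.019,0.38,0,0,0],
    [0.009,0.019,0.38,0,0,0]
  ]
}}

```text
clock: 9.2
tcp_pos: [0.6278, 0.0095, 0.2255]
orientation: [-0.006, 2.621, 0.001]
contact_force: [-0.8, -0.4, 0.4]
grip_width: 0.0854
gripper_force: 0.0
```

```bash
python3 - <<'E'
from plan import *
o=r.get_obs();print(o["clock"],o["tcp_pos"],o["contact_force"],o["moment"])
print(row(*grip([.622,.0094,.238],lift=.006)))
c=r.grab_frame("wrist"); save(c,"w4")
E
```

```text
9.2 [0.62780924 0.00949048 0.22554665] [-0.77494209 -0.37442033  0.38993804] [0.00082833 0.56403837 0.04429367]
[-0.0046, -0.0002, -0.0028, -0.0006, 0.0006, -0.0007]
```

View pics/w4.png

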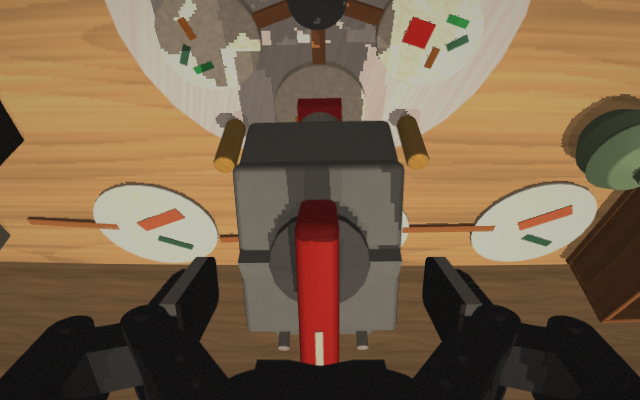

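The bar (centre column about 319) sits midway between the fingers (320). I'll close on it.

Emit:
{"method": "apply_moves", "body": {
  "rows": [
    [0,0,0,0,0,0],
    [0,0,0,0,0,0],
    [0,0,0,0,0,0],
    [0,0,0,0,0,0],
    [0,0,0,0,0,0]
  ],
  "claw": 0,
  "newtons": 60
}}

```text
clock: 9.88
tcp_pos: [0.6276, 0.0089, 0.2269]
orientation: [-0.005, 2.619, 0.001]
contact_force: [-4.5, -1.5, 5.8]
grip_width: 0.0149
gripper_force: 58.6
```

```bash
cat > st.py <<'E'
from plan import *
K=[.622,.0094,.238]
o=r.get_obs(); Rt=R.from_rotvec(o["orientation"]); R0=grip(K)[1]
print(o["clock"],o["tcp_pos"],"F",np.round(o["contact_force"],2),"M tool",np.round(Rt.inv().apply(o["moment"]),3),"F tool",np.round(Rt.inv().apply(o["contact_force"]),2),"rot",np.round((R0.inv()*Rt).as_rotvec(),3),o["grip_width"],o["gripper_force"])
E
python3 st.py
```

```text
9.875 [0.62764913 0.00893781 0.2268604 ] F [-4.49 -1.51  5.84] M tool [ 0.089  0.846 -0.12 ] F tool [ 0.99 -1.49 -7.3 ] rot [ 0.001 -0.003  0.002] 0.014920935617503758 58.62488150596619
```

Emit:
{"method": "apply_moves", "body": {
  "rows": [
    [0,0,0,0,0,0.05],
    [0,0,0,0,0,0.1],
    [0,0,0,0,0,0.15],
    [0,0,0,0,0,0.2],
    [0,0,0,0,0,0.24]
  ]
}}

```text
clock: 10.5
tcp_pos: [0.6278, 0.0099, 0.227]
orientation: [0.488, 2.579, 0.135]
contact_force: [-4.3, 0.9, 6.0]
grip_width: 0.0149
gripper_force: 58.7
```

```bash
python3 st.py
```

```text
10.5 [0.62779183 0.00994674 0.22695386] F [-4.28  0.92  6.01] M tool [-0.043  0.898 -0.183] F tool [ 1.01  0.62 -7.34] rot [-0.001 -0.003  0.38 ] 0.014901541514980198 58.67875099182129
```

Emit:
{"method": "apply_moves", "body": {
  "rows": [
    [0,0,0,0,0,0.015],
    [0,0,0,0,0,0.03],
    [0,0,0,0,0,0.03]
  ]
}}

```text
clock: 10.88
tcp_pos: [0.6278, 0.0101, 0.227]
orientation: [0.546, 2.569, 0.15]
contact_force: [-4.0, 0.4, 5.2]
grip_width: 0.0151
gripper_force: 58.7
```

```bash
python3 st.py; python3 - <<'E'
from plan import *
for n in ("wrist","scene"):
    c=r.grab_frame(n)
    for l in r.landmark_of(c,"die")[:2]:
        o,d=ray(c,l["point"]); # plane through die centre: intersect vertical line x,y
        for off in (.004,.0075):
            P0=np.array([.56+.075,off,0]); 
            t,z=np.linalg.lstsq(np.c_[d,[0,0,-1]],P0-o,rcond=None)[0][:2]; print(n,round(l["conf"],2),l["point"],"z",round(z,4),"miss",np.round(o+d*t-P0-[0,0,z],4))
E
```

```text
10.875 [0.62783897 0.01010135 0.22695723] F [-4.02  0.43  5.15] M tool [-0.02   0.861 -0.196] F tool [ 1.01  0.04 -6.47] rot [-0.001 -0.003  0.425] 0.015107408598692343 58.72001051902771
wrist 0.63 [283.5, 118.2] z 0.0866 miss [0.0011 0.0049 0.    ]
wrist 0.63 [283.5, 118.2] z 0.0879 miss [0.0003 0.0015 0.    ]
scene 0.44 [355.8, 229.2] z 0.1042 miss [0.0075 0.0087 0.    ]
scene 0.44 [355.8, 229.2] z 0.102 miss [0.0058 0.0067 0.    ]
scene 0.37 [356.9, 190.5] z 0.2528 miss [ 0.0027  0.0031 -0.    ]
scene 0.37 [356.9, 190.5] z 0.2509 miss [ 0.0009  0.0011 -0.    ]
```

Emit:
{"method": "apply_moves", "body": {
  "rows": [
    [0,0,0,0,0,0.01],
    [0,0,0,0,0,0.02],
    [0,0,0,0,0,0.02]
  ]
}}

```text
clock: 11.45
tcp_pos: [0.6279, 0.0102, 0.227]
orientation: [0.587, 2.561, 0.161]
contact_force: [-4.6, 1.0, 5.1]
grip_width: 0.0152
gripper_force: 58.7
```

```bash
python3 st.py
```

```text
11.45 [0.62788228 0.01016577 0.22701195] F [-4.6   0.99  5.06] M tool [ 0.024  0.896 -0.175] F tool [ 1.75  0.28 -6.67] rot [-0.001 -0.003  0.456] 0.015166488814404279 58.71300458908081
```

Emit:
{"method": "apply_moves", "body": {
  "rows": [
    [0,0,0,0,0,0.01],
    [0,0,0,0,0,0.02],
    [0,0,0,0,0,0.02]
  ]
}}

```text
clock: 11.82
tcp_pos: [0.6279, 0.0103, 0.227]
orientation: [0.627, 2.553, 0.172]
contact_force: [-4.9, 1.1, 6.0]
grip_width: 0.0149
gripper_force: 58.7
```

```bash
python3 st.py
```

```text
11.825 [0.62791776 0.01027833 0.22703115] F [-4.95  1.11  5.96] M tool [-0.075  0.889 -0.296] F tool [ 1.68  0.4  -7.63] rot [-0.001 -0.003  0.487] 0.014913890366723094 58.706873059272766
```

Emit:
{"method": "apply_moves", "body": {
  "rows": [
    [0,0,0,0,0,0.01],
    [0,0,0,0,0,0.01]
  ]
}}

```text
clock: 12.08
tcp_pos: [0.6279, 0.0102, 0.227]
orientation: [0.647, 2.549, 0.178]
contact_force: [-5.1, 0.9, 5.8]
grip_width: 0.0153
gripper_force: 58.7
```

```bash
python3 st.py; python3 st.py
```

```text
12.075 [0.62791398 0.01024626 0.22701534] F [-5.07  0.9   5.77] M tool [-0.028  0.909 -0.175] F tool [ 1.77  0.09 -7.53] rot [-0.001 -0.003  0.503] 0.015334753947830944 58.7031215429306
12.075 [0.62791398 0.01024626 0.22701534] F [-5.07  0.9   5.77] M tool [-0.028  0.909 -0.175] F tool [ 1.77  0.09 -7.53] rot [-0.001 -0.003  0.503] 0.015334753947830944 58.7031215429306
```

```bash
cat > st.py <<'E'
from plan import *
K=[.622,.0094,.238]; R0=grip(K)[1]; M=[]
for i in range(4):
    o=r.get_obs(); Rt=R.from_rotvec(o["orientation"]); M.append(Rt.inv().apply(o["moment"])[2]); 
    if i<3: r.grab_frame("wrist")
a=(R0.inv()*Rt).as_rotvec()[2]
print(o["clock"],"Mz",np.round(M,3),np.round(np.mean(M),3),"spring",round(-.11-.22*a,3),"angle",round(a,3),"F",np.round(o["contact_force"],1))
E
python3 st.py
```

```text
12.225 Mz [-0.175 -0.202 -0.192 -0.208] -0.194 spring -0.221 angle 0.503 F [-4.4  1.8  5.7]
```

Emit:
{"method": "apply_moves", "body": {
  "rows": [
    [0,0,0,0,0,0.01],
    [0,0,0,0,0,0.02],
    [0,0,0,0,0,0.02]
  ]
}}

```text
clock: 12.6
tcp_pos: [0.628, 0.0104, 0.227]
orientation: [0.687, 2.54, 0.188]
contact_force: [-4.8, 1.3, 5.2]
grip_width: 0.0152
gripper_force: 58.7
```

```bash
python3 st.py
```

```text
12.75 Mz [-0.269 -0.302 -0.376 -0.33 ] -0.319 spring -0.227 angle 0.534 F [-3.9  1.   4.6]
```

Emit:
{"method": "apply_moves", "body": {
  "rows": [
    [0,0,0,0,0,0.01],
    [0,0,0,0,0,0.01]
  ]
}}

```text
clock: 13.0
tcp_pos: [0.628, 0.0104, 0.2271]
orientation: [0.706, 2.535, 0.194]
contact_force: [-4.2, 0.4, 4.6]
grip_width: 0.0152
gripper_force: 58.8
```

```bash
python3 st.py
```

```text
13.15 Mz [-0.372 -0.396 -0.43  -0.423] -0.405 spring -0.231 angle 0.549 F [-4.1  1.3  4.7]
```

The stop has been found: torque is climbing about 6 N m/rad and is now about 0.2 beyond the spring. I'll add a little more to be firm.

Emit:
{"method": "apply_moves", "body": {
  "rows": [
    [0,0,0,0,0,0.01],
    [0,0,0,0,0,0.02],
    [0,0,0,0,0,0.02]
  ]
}}

```text
clock: 13.52
tcp_pos: [0.628, 0.0105, 0.2271]
orientation: [0.745, 2.525, 0.204]
contact_force: [-4.0, 0.5, 5.3]
grip_width: 0.0152
gripper_force: 59.2
```

```bash
python3 st.py
```

```text
13.675 Mz [-0.739 -0.742 -0.712 -0.701] -0.723 spring -0.238 angle 0.58 F [-3.8  0.9  5. ]
```

The torque is about 0.49 N m beyond the spring, so the die bears with roughly 24 N and held for 0.15 s. I'll turn back with the spring.

Emit:
{"method": "apply_moves", "body": {
  "rows": [
    [0,0,0,0,0,-0.08],
    [0,0,0,0,0,-0.16],
    [0,0,0,0,0,-0.24],
    [0,0,0,0,0,-0.32],
    [0,0,0,0,0,-0.365]
  ]
}}

```text
clock: 14.3
tcp_pos: [0.6277, 0.009, 0.2269]
orientation: [0.002, 2.619, 0.003]
contact_force: [-5.9, -2.3, 4.3]
grip_width: 0.0148
gripper_force: 58.6
```

Emit:
{"method": "apply_moves", "body": {
  "rows": [
    [0,0,0,0,0,0],
    [0,0,0,0,0,0],
    [0,0,0,0,0,0],
    [0,0,0,0,0,0],
    [0,0,0,0,0,0]
  ],
  "claw": 1
}}

```text
clock: 14.92
tcp_pos: [0.6278, 0.0097, 0.2263]
orientation: [0.004, 2.619, 0.005]
contact_force: [-0.2, 0.0, -0.7]
grip_width: 0.0857
gripper_force: 0.0
```

Emit:
{"method": "apply_moves", "body": {
  "rows": [
    [0,0,-0.1,0,0,0],
    [0,0,-0.3,0,0,0],
    [0,0,-0.5,0,0,0],
    [0,0,-0.5,0,0,0],
    [0,0,-0.5,0,0,0]
  ]
}}

```text
clock: 15.55
tcp_pos: [0.5653, 0.0093, 0.3343]
orientation: [0.004, 2.619, 0.005]
contact_force: [-0.4, 0.1, -0.8]
grip_width: 0.0857
gripper_force: 0.0
```

```bash
python3 - <<'E'
from plan import *
o=r.get_obs();print(o["clock"],o["contact_force"])
c=r.grab_frame("wrist"); save(c,"end")
for n in (c,r.grab_frame("scene"),r.grab_frame("top")):
  for l in r.landmark_of(n,"post2"):
    d=atz(n,l["point"],.128)[:2]-[.56,.006]; print(round(l["conf"],2),np.hypot(*d).round(3),np.round((np.rad2deg(np.arctan2(d[1],d[0])-YAW)-36)%72,1))
E
```

```text
15.55 [-0.3580804   0.12817106 -0.75303335]
0.93 0.112 4.2
0.88 0.111 3.1
0.79 0.113 0.6
0.76 0.117 2.2
0.94 0.123 1.2
0.9 0.119 0.7
0.71 0.13 4.9
0.87 0.108 2.6
0.81 0.116 4.3
0.71 0.114 0.6
0.61 0.102 3.3
```

View pics/end.png

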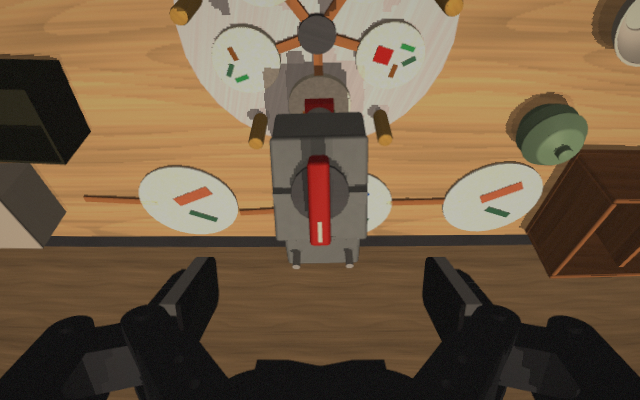

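The final view shows the key straight again (column 319), the posts at the same detent positions, (258,135) and (384,130), and the fingers clear. I'll hand in.

```bash
python3 -c "
from bench import r
print(r.hand_in())"
```

```text
the job is handed in; nothing more can be done
None
```

I pushed the turntable one station counter-clockwise into its next detent. I then turned the key to its stop at about 0.5 rad (roughly 0.5 N m beyond the spring), let it return to rest, moved the fingers clear and handed the job in; the hand-in returned no verdict.

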